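# Lock the white carving's clamp bolt

### The arm

A 6-joint arm with a two-finger parallel gripper is mounted at the origin on the work surface. World frame = base frame: x ahead of the robot, y to its left, z up, the work surface at z = 0. Lengths are in m, angles in degrees, forces in N, time in s.
With the tool pointing down it reaches from about 0.3 to 0.75 m from the base axis. Payload 8.5 kg.
Tool frame: the origin (TCP) lies between the finger pads; the fingertips stand 17 mm ahead of it and the grasp point (between the pads) lies 2 mm behind it; z points along the fingers, y is the direction in which the jaws open and shut (so a half turn about z gives the same grasp; the last joint's range is limited). The gripper opens to 85 mm and grips with 20 to 120 N. Pads are 22 mm wide; open, the fingers measure 114 mm over their backs; the gripper's body (76 mm by 85 mm) begins 54 mm behind the grasp point. The pads swing forward as they close: fully open they stand 13 mm farther back than shut.
Start: joints at [61.862, 21.807, 74.336, -0, 83.858, -12.336], TCP at [0.15, 0.529, 0.224] pointing down, gripper open.
Joint ranges: [-178.18, 178.18], [-50.72, 133.34], [12.68, 142.11], [-81.47, 261.47], [9.98, 163.14], [-165.26, 165.26]. Speed limits (degrees/s): [136.94, 136.94, 180, 180, 180, 180].

### API

Orientations are given as a 3x3 rotation matrix whose columns are the frame's x, y, z axes.
In Python, from rig import readout, eyes, env gives the robot as it stands.
- The arm moves only by the tool arm_command, never from a script. Its argument "rows" is text: rows parted by semicolons, each of 7 numbers parted by spaces: the closure, from 0 (fully open) to 1 (shut), then the shift along the tool's x, y, z in mm, then the turn, a rotation vector about the tool's x, y, z in degrees. In form: grip dx dy dz rx ry rz; .... A call has 1 to 5 rows; each row shifts and turns the commanded pose from where the row before left it, along the tool's axes as they then stand; what a row does not reach is not made up. A row lasts 1/12 s, in which the tool goes at most 41.7 mm and 7.16 degrees, less where a joint would pass 70% of its speed; a pose out of reach is approached as far as the arm can. A call with a gripper value outside its range is refused whole. The fingers move at their own pace and stop on an object; "squeeze" is the grip in N (left out, the last holds). Time passes only in rows, so rows that do not move let the fingers close. It gives the time, the measured TCP pose, the force and the opening at its end, in the units of the state.
- readout.observe(): the state, without advancing time (a new reading comes with each control period).
- eyes.get_image(name): name is "scene" or "top" or "wrist"; returns the picture (400x640x3 uint8, red, green, blue); there is no depth.
- eyes.camera_model(name): a dict with "mtx" (3x3 intrinsics, pixels), "view" (4x4, takes a point from world to camera coordinates). Camera axes: x right, y up, looking along -z (the intrinsics and any distortion apply to the point x, -y, -z); pixel columns grow to the right and rows downward; lengths in m; the calibration is good to about 2 mm. A picture is of the moment at which its call begins: read the wrist's pose just before it. camera_model takes no time and is no camera call; for the wrist camera it gives the pose at the moment of the call.
- env.close_job(): hands the job in, once; it reports no verdict.
The state is a dict: "time_s": time; "q": joint angles; "qvel": joint speeds; "joint_efforts": joint torques, N m; "position": TCP position; "tool_rot": TCP orientation; "ft_force": force on the tool from outside, world axes, zero at the start; "wrist_torque": the same for the moment, N m; "grip_width": finger opening in m.
Only numpy, scipy, OpenCV 4.12 (cv2) and the standard library are available. Lean on these libraries where they do the work, as an engineer would, in place of code of your own. Each camera call takes 0.05 s, during which the arm holds its last target. There are 200 camera calls.

### The job

Two sculptures stand on work boards, each with a red-levered clamp bolt that is still loose. Lock the white carving's clamp: with its lever still raised, turn the bolt clockwise (seen from above) until it stops snug, then fold the lever all the way down. Leave the terracotta bird and its clamp alone.

Things in the scene. Friction and masses are not known exactly. Their poses are not given: they have to be found in the camera images.
- carving_pivot (a point): Hinge point of the red lever on the white carving's clamp bolt: on the bolt's vertical axis, about 68 mm above the table. Its x axis is level, turns with the bolt and points the way the lever folds; y is the lever's hinge line, z is up. A black plinth with the white carving (top 210 mm above the table) stands on the same fixed board, its near edge 120 mm from the bolt.
- carving_bolt (a joint): Turn of that bolt, rad: up to 0.25 at the start, grows clockwise seen from above; snug at its stop, 1.4. The lever then folds along the board, away from the carving. It is stiff (0.12 N m), stays where left and sinks only 2 mm per rad. The dark bolt head ends 12 mm above the pivot: turn the bolt by gripping its raised lever from above.
- carving_lever (a joint): Fold of that lever, rad: 0 upright (up to 0.2 at the start), 1.5 folded fully down, almost level. A straight bar 20 mm wide along the fold direction, 14 mm thick along the hinge line (grip across this), reaching 85 mm beyond the pivot; top 153 mm above the table when upright. Stiff (0.1 N m), stays where left; shut fingers can push it over and down.
- bird_stand: The other fixed plywood board (335 x 140 x 18 mm, long way along its y) with a like plinth and red lever bolt, but a terracotta bird (top about 185 mm above the table). Its origin is on its bolt's axis at table height; the bird stands 170 mm away along its +y. To be left alone.

How it is judged:
By the outcome, as a careful person would: the job done as asked, in the order asked, and still so for the second after the job is handed in, with the robot touching nothing.
It also fails if it takes over 51 s, if anything falls off the work surface, if the arm or the gripper's body presses on something with over 40 N, if the wrist force passes 120 N, or if a joint passes its speed limit or range.

## Working session

There is one attempt and no reset: what is moved stays moved. The work goes in short steps, Python scripts to look and compute and a tool call to move; the robot and the scene stay as the last step left them, time stands still between calls to the robot, and variables do not carry over. Pictures are saved under pics/ and viewed, about 8 in all and at most 12, crops included, and the job is handed in when it is done.

Besides the shell and the picture viewer there is one more tool, called after "Emit:" by a JSON object that holds its "method" and its "body". arm_command: Moves the arm, as the interface text tells. Its arguments: {"type":"object","properties":{"rows":{"type":"string"},"squeeze":{"type":"number"}},"required":["rows"]}

```bash
mkdir -p pics; python3 - <<'E'
from rig import readout, eyes, env
import cv2,numpy as np
s=readout.observe(); print(s['time_s'],s['position'],np.round(s['tool_rot'],3).tolist())
for n in("top","scene"):
    im=eyes.get_image(n); cv2.imwrite(f'pics/{n}0.png',im[:,:,::-1])
    m=eyes.camera_model(n); print(n,m['mtx'],np.round(m['view'],3), [k for k in m])
E
```

```text
0.0 [0.14961829 0.52894307 0.22339275] [[-0.962, 0.272, -0.001], [0.272, 0.962, -0.001], [0.0, -0.001, -1.0]]
top [[512.68526773   0.         315.82352687]
 [  0.         512.68526773 207.88362751]
 [  0.           0.           1.        ]] [[ 8.000e-03 -1.000e+00  3.000e-03 -2.200e-02]
 [ 9.870e-01  8.000e-03  1.590e-01 -5.450e-01]
 [-1.590e-01  1.000e-03  9.870e-01 -1.008e+00]
 [ 0.000e+00  0.000e+00  0.000e+00  1.000e+00]] ['mtx', 'view']
scene [[461.29538133   0.         315.39451708]
 [  0.         461.29538133 193.42599066]
 [  0.           0.           1.        ]] [[ 0.242  0.97   0.007 -0.121]
 [-0.638  0.153  0.754  0.258]
 [ 0.731 -0.187  0.656 -1.299]
 [ 0.     0.     0.     1.   ]] ['mtx', 'view']
```

```bash
ls; python3 -c "
import cv2,numpy as np
a=cv2.imread('pics/top0.png');b=cv2.imread('pics/scene0.png')
cv2.imwrite('pics/both0.png',cv2.resize(np.vstack([a,b]),(480,600),interpolation=cv2.INTER_AREA))"
```

```text
pics
```

View pics/top0.png

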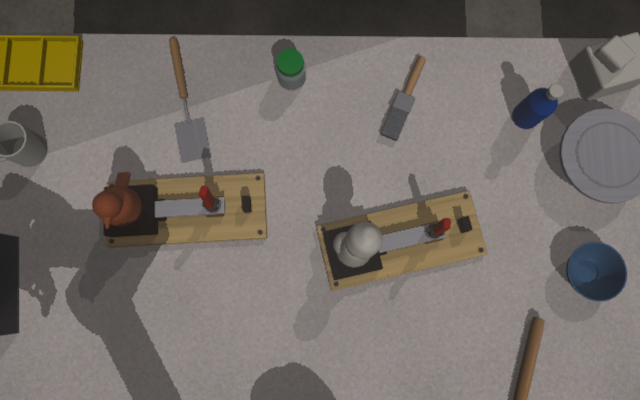

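View pics/scene0.png

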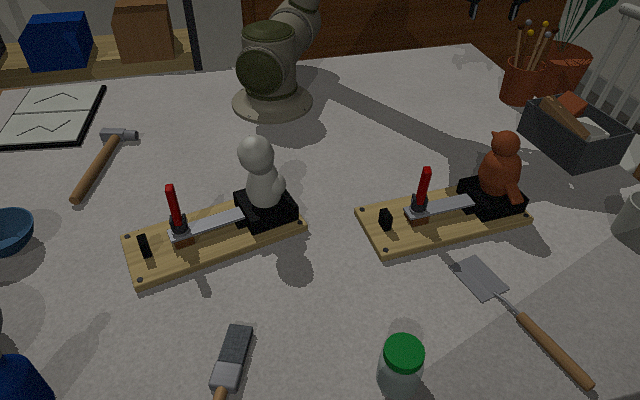

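The top view shows the white carving at about (357,243), with its board running to the right and its red lever at (443,228). The bird's board is on the left, with its lever at (206,195). In the scene view the carving's lever runs from (181,235) up to (170,186).

```bash
cat > h.py <<'E'
import numpy as np, cv2
from rig import readout, eyes, env
def P(m):  # projection matrix
    return m['mtx']@np.diag([1,-1,-1])@np.array(m['view'])[:3]
def proj(m,X):
    p=P(m)@np.append(X,1); return p[:2]/p[2]
def ray(m,uv):
    V=np.array(m['view']);R=V[:3,:3];c=-R.T@V[:3,3]
    d=R.T@(np.diag([1,-1,-1])@np.linalg.inv(m['mtx'])@np.array([*uv,1.])); return c,d
def onz(m,uv,z):
    c,d=ray(m,uv); return c+d*(z-c[2])/d[2]
def tri(m1,a,m2,b):
    X=cv2.triangulatePoints(P(m1),P(m2),np.array(a,float).reshape(2,1),np.array(b,float).reshape(2,1))[:,0]
    return X[:3]/X[3]
def red(im):
    h=cv2.cvtColor(im,cv2.COLOR_RGB2HSV)
    return (((h[...,0]<5)|(h[...,0]>174))&(h[...,1]>190)&(h[...,2]>60)).astype(np.uint8)
E
python3 - <<'E'
from h import *
mt,ms=eyes.camera_model('top'),eyes.camera_model('scene')
t=cv2.imread('pics/top0.png')[:,:,::-1].copy();s=cv2.imread('pics/scene0.png')[:,:,::-1].copy()
h=cv2.cvtColor(t,cv2.COLOR_RGB2HSV)
w=cv2.inRange(h,(12,70,60),(30,255,255)); w[:,:305]=0; w[:,500:]=0; w[:180]=0;w[300:]=0
pts=np.argwhere(w)[:,::-1]
X=np.array([onz(mt,p,.018)[:2] for p in pts])
r=cv2.minAreaRect((X*1000).astype(np.float32)); print('board',r,len(X)); print(cv2.boxPoints(r))
for n,im,m,box in(('t',t,mt,(slice(200,250),slice(415,465))),('s',s,ms,(slice(170,260),slice(150,200)))):
    k=np.zeros(im.shape[:2],np.uint8);k[box]=red(im)[box]
    q=np.argwhere(k)[:,::-1].astype(np.float32); print(n,len(q),q.min(0),q.max(0),cv2.minAreaRect(q),cv2.boxPoints(cv2.minAreaRect(q)).tolist())
c1=cv2.resize(t[195:255,400:480],(640,480)[:2],interpolation=cv2.INTER_CUBIC)[:, :]
c2=cv2.resize(s[175:265,130:190+30],(480,480),interpolation=cv2.INTER_CUBIC)
c1=cv2.resize(c1,(400,300));o=np.zeros((480,800,3),np.uint8);o[:300,:400]=c1;o[:400,400:]=cv2.resize(c2,(400,400));cv2.imwrite('pics/crop.png',o[:,:,::-1])
E
```

```text
board ((484.291015625, -195.446044921875), (138.9765167236328, 333.2337646484375), 13.578118324279785) 6511
[[ 377.6281    -49.799797]
 [ 455.86172  -373.71994 ]
 [ 590.9539   -341.0923  ]
 [ 512.72034   -17.17215 ]]Traceback (most recent call last):
  File "<stdin>", line 11, in <module>
    return umr_minimum(a, axis, None, out, keepdims, initial, where)
ValueError: zero-size array to reduction operation minimum which has no identity
```

```bash
sed -i 's/(h\[...,0\]<5)|(h\[...,0\]>174))&(h\[...,1\]>190)&(h\[...,2\]>60)/(h[...,0]<7)|(h[...,0]>170))\&(h[...,1]>150)\&(h[...,2]>50)/' h.py
python3 - <<'E'
from h import *
mt,ms=eyes.camera_model('top'),eyes.camera_model('scene')
t=cv2.imread('pics/top0.png')[:,:,::-1].copy();s=cv2.imread('pics/scene0.png')[:,:,::-1].copy()
c=[]
for n,im,m,b in(('t',t,mt,(200,250,415,465)),('s',s,ms,(170,260,150,200))):
    k=red(im); k[:b[0]]=0;k[b[1]:]=0;k[:,:b[2]]=0;k[:,b[3]:]=0
    q=np.argwhere(k)[:,::-1].astype(np.float32); print(n,len(q),q.min(0),q.max(0),np.round(cv2.boxPoints(cv2.minAreaRect(q)),1).tolist())
E1=cv2.resize(t[200:250,410:460],(400,400),interpolation=cv2.INTER_CUBIC)
E2=cv2.resize(s[175:255,135:215],(400,400),interpolation=cv2.INTER_CUBIC)
cv2.imwrite('pics/crop.png',np.hstack([E1,E2])[:,:,::-1])
E
```

```text
t 92 [436. 219.] [450. 234.] [[435.79998779296875, 233.3000030517578], [445.20001220703125, 216.8000030517578], [452.8999938964844, 221.1999969482422], [443.5, 237.6999969482422]]
s 310 [165. 184.] [189. 239.] [[162.10000610351562, 185.5], [171.60000610351562, 182.60000610351562], [189.0, 239.0], [179.5, 241.89999389648438]]
```

View pics/crop.png

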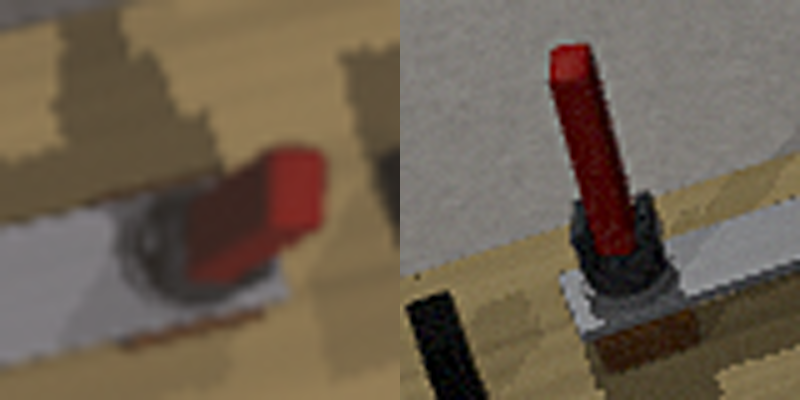

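```bash
python3 - <<'E'
from h import *
mt,ms=eyes.camera_model('top'),eyes.camera_model('scene')
u=np.array([.2347,-.9721]);C=np.array([.4843,-.1954])
print('tip tri',tri(mt,(447.1,223.5),ms,(169,187.6)), onz(mt,(447.1,223.5),.152),onz(ms,(169,187.6),.152))
for z in(.06,.07,.08):
  for n,X in(('t',onz(mt,(434.7,230.4),z)),('s',onz(ms,(178.4,218.5),z))):
    d=X[:2]-C; print(z,n,X[:2],'along',d@u,'off',d@[-u[1],u[0]])
for s in(.06,.07,.08):
  X=np.r_[C+u*s,.068];T=np.r_[C+u*s,.08]; print(s,X,proj(mt,X),proj(ms,X),proj(mt,T),proj(ms,T))
E
```

```text
tip tri [ 0.50143785 -0.25862994  0.14836961] [ 0.50095885 -0.25769724  0.152     ] [ 0.50600349 -0.25795354  0.152     ]
0.06 t [ 0.4989352  -0.25624563] along 0.0625829135116841 off -5.359315861455592e-05
0.06 s [ 0.48543912 -0.25875816] along 0.06185781882787659 off -0.013762825565406922
0.07 t [ 0.49775473 -0.25389611] along 0.06002189154557144 off -0.0006496919577182062
0.07 s [ 0.49641682 -0.25719595] along 0.06291566033488162 off -0.002724745259439991
0.08 t [ 0.49657427 -0.25154659] along 0.057460869579458784 off -0.0012457907568218546
0.08 s [ 0.50739453 -0.25563374] along 0.06397350184188659 off 0.008313335046526956
0.06 [ 0.498382 -0.253726  0.068   ] [434.37286564 230.20201085] [180.58121225 219.70602887] [435.78077173 229.49536338] [179.35820147 214.95023394]
0.07 [ 0.500729 -0.263447  0.068   ] [439.21914936 229.06959437] [175.13876905 221.45994931] [440.6834219  228.34992001] [173.85897342 216.70054761]
0.08 [ 0.503076 -0.273168  0.068   ] [444.06177939 227.93803164] [169.65026458 223.22871379] [445.5823325  227.20535035] [168.31276052 218.46581578]
```

Bolt axis is at about (0.499,-0.255), and the final fold direction has yaw -76.4°. I'll go to a hover above the bolt.

Emit:
{"method": "arm_command", "body": {"rows": "0 0 0 -40 0 0 0;0 0 0 -40 0 0 0;0 -23 -27 -20 0 0 0;0 -25 -30 0 0 0 0;0 -25 -30 0 0 0 0"}}

```text
time_s: 0.52
position: [0.1965, 0.4247, 0.3247]
tool_rot: [[-0.963, 0.271, 0.001], [0.271, 0.963, 0.001], [-0.001, 0.002, -1.0]]
ft_force: [1.2, 0.9, -0.8]
grip_width: 0.0854
```

Emit:
{"method": "arm_command", "body": {"rows": "0 -25 -30 0 0 0 0;0 -25 -30 0 0 0 0;0 -25 -30 0 0 0 0;0 -25 -30 0 0 0 0;0 -25 -30 0 0 0 0"}}

```text
time_s: 0.93
position: [0.2757, 0.2455, 0.3239]
tool_rot: [[-0.962, 0.272, -0.0], [0.272, 0.962, -0.0], [0.0, -0.0, -1.0]]
ft_force: [0.6, -0.4, 0.8]
grip_width: 0.0851
```

Emit:
{"method": "arm_command", "body": {"rows": "0 -25 -30 0 0 0 0;0 -25 -30 0 0 0 0;0 -25 -30 0 0 0 0;0 -25 -30 0 0 0 0;0 -25 -30 0 0 0 0"}}

```text
time_s: 1.35
position: [0.3552, 0.067, 0.324]
tool_rot: [[-0.962, 0.272, 0.0], [0.272, 0.962, 0.0], [-0.0, 0.0, -1.0]]
ft_force: [1.1, 1.3, 0.8]
grip_width: 0.0853
```

Emit:
{"method": "arm_command", "body": {"rows": "0 -25 -30 0 0 0 0;0 -25 -30 0 0 0 0;0 -25 -30 0 0 0 0;0 -25 -30 0 0 0 0;0 0 0 0 0 0 0"}}

```text
time_s: 1.77
position: [0.4205, -0.0789, 0.3228]
tool_rot: [[-0.961, 0.277, -0.002], [0.277, 0.961, -0.0], [0.002, -0.001, -1.0]]
ft_force: [-1.5, 0.0, -0.7]
grip_width: 0.0855
```

Emit:
{"method": "arm_command", "body": {"rows": "0 -25 -30 0 0 0 0;0 -25 -30 0 0 0 0;0 -25 -30 0 0 0 0;0 -25 -30 0 0 0 0;0 -22 -28 0 0 0 0"}}

```text
time_s: 2.18
position: [0.4963, -0.2512, 0.3235]
tool_rot: [[-0.962, 0.273, -0.001], [0.273, 0.962, 0.001], [0.001, 0.0, -1.0]]
ft_force: [0.0, 0.7, -0.2]
grip_width: 0.0854
```

Emit:
{"method": "arm_command", "body": {"rows": "0 0 0 0 0 0 -6;0 0 0 0 0 0 -6;0 0 0 0 0 0 0;0 0 0 0 0 0 0"}}

```text
time_s: 2.52
position: [0.4958, -0.2492, 0.3238]
tool_rot: [[-0.998, 0.069, -0.0], [0.069, 0.998, 0.0], [0.0, 0.0, -1.0]]
ft_force: [-0.1, 0.3, -0.1]
grip_width: 0.0855
```

```bash
python3 - <<'E'
from h import *
s=readout.observe();m=eyes.camera_model('wrist');im=eyes.get_image('wrist');cv2.imwrite('pics/w1.png',im[:,:,::-1])
np.savez('w1.npz',mtx=m['mtx'],view=m['view'])
print(s['time_s'],s['position'],s['tool_rot'],m)
B=np.array([.4986,-.2547])
for z in(.068,.08,.153): print(proj(m,[*B,z]))
E
```

```text
2.5167 [ 0.49575488 -0.24917585  0.32382022] [[-9.97604728e-01  6.91710349e-02 -4.18304007e-04]
 [ 6.91708658e-02  9.97604745e-01  4.06121847e-04]
 [ 4.45393930e-04  3.76214624e-04 -9.99999830e-01]] {'mtx': array([[335.36952975,   0.        , 327.3328041 ],
       [  0.        , 335.36952975, 198.61699883],
       [  0.        ,   0.        ,   1.        ]]), 'view': array([[ 0.06931129,  0.99759376,  0.00162468,  0.21265032],
       [-0.95171511,  0.06661175, -0.29966851,  0.55790254],
       [-0.29905566,  0.01922418,  0.954042  , -0.32224719],
       [ 0.        ,  0.        ,  0.        ,  1.        ]])}
[321.81552132 161.08855373]
[321.67393076 163.02977571]
[320.60110572 177.73832384]
```

View pics/w1.png

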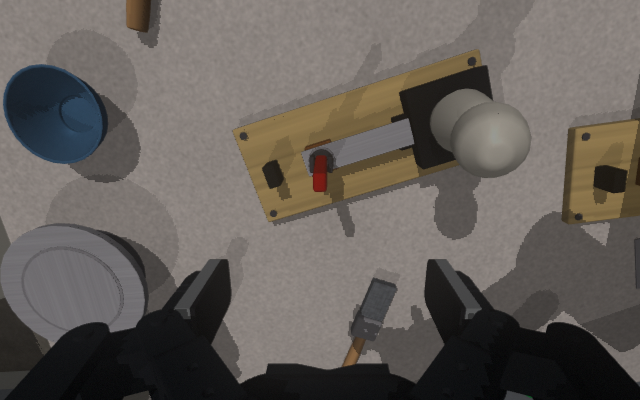

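The wrist view shows the carving's clamp head at about (320,161), with the red lever going down to (320,188), so it leans towards +x. I'll measure it.

```bash
python3 - <<'E'
from h import *
m=dict(np.load('w1.npz'));im=cv2.imread('pics/w1.png')[:,:,::-1].copy()
k=red(im);k[:130]=0;k[220:]=0;k[:,:295]=0;k[:,350:]=0
q=np.argwhere(k)[:,::-1];print(len(q))
for r in range(q[:,1].min(),q[:,1].max()+1):
    c=q[q[:,1]==r][:,0]; print(r,c.min(),c.max(),int(im[r,c].max(1).mean()))
c=im[140:205,290:355];cv2.imwrite('pics/w1c.png',cv2.resize(c,(520,520),interpolation=cv2.INTER_CUBIC)[:,:,::-1])
E
```

```text
465
155 319 324 73
156 316 325 82
157 316 326 83
158 316 326 83
159 315 326 82
160 315 326 82
161 315 326 83
162 315 326 83
163 315 325 85
164 315 326 83
165 314 326 82
166 314 326 82
167 314 326 82
168 314 326 83
169 314 326 83
170 314 326 83
171 314 326 83
172 313 325 84
173 313 325 99
174 313 325 113
175 313 325 115
176 313 325 116
177 313 326 112
178 313 326 112
179 313 326 112
180 313 326 112
181 313 326 111
182 313 326 111
183 313 326 111
184 313 326 111
185 313 326 110
186 313 326 110
187 313 326 109
188 313 325 112
189 314 325 113
190 314 325 103
191 315 323 90
```

View pics/w1c.png

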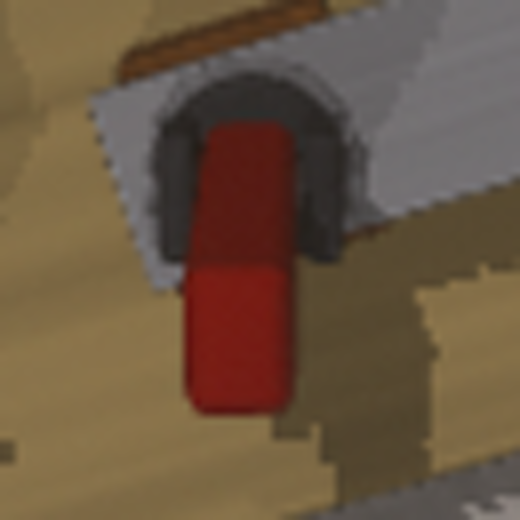

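```bash
python3 - <<'E'
from h import *
m=dict(np.load('w1.npz'))
print('tip',onz(m,(319.5,182.),.152))
print('tip edges',onz(m,(319.5,173),.152),onz(m,(319.5,191.5),.152))
print('head cols', [onz(m,(c,162),.080) for c in (310,321.5,333)])
print('top-face edges dir', onz(m,(313,189),.152)-onz(m,(313,175),.152),onz(m,(326,187),.152)-onz(m,(326,177),.152))
E
```

```text
tip [ 0.50310197 -0.2561527   0.152     ]
tip edges [ 0.49399163 -0.25545562  0.152     ] [ 0.51288396 -0.25690116  0.152     ]
head cols [array([ 0.49639056, -0.26848077,  0.08      ]), array([ 0.49734452, -0.25481418,  0.08      ]), array([ 0.49829858, -0.24114604,  0.08      ])]
top-face edges dir [ 0.01428359 -0.00117637  0.        ] [ 0.01021131 -0.00072169  0.        ]
```

Emit:
{"method": "arm_command", "body": {"rows": "0 -4 -6 34 0 0 0;0 0 0 40 0 0 0;0 0 0 40 0 0 0;0 0 0 35 0 0 0;0 0 0 25 0 0 0", "squeeze": 40}}

```text
time_s: 2.98
position: [0.4984, -0.2544, 0.1472]
tool_rot: [[-0.998, 0.069, -0.002], [0.069, 0.998, 0.002], [0.003, 0.002, -1.0]]
ft_force: [-0.2, -0.7, -0.1]
grip_width: 0.0854
```

Emit:
{"method": "arm_command", "body": {"rows": "0 0 0 20 0 0 0;0 0 0 10 0 0 0;0 0 0 0 0 0 0;0 0 0 0 0 0 0"}}

```text
time_s: 3.32
position: [0.4997, -0.2557, 0.1208]
tool_rot: [[-0.998, 0.067, 0.001], [0.067, 0.998, -0.001], [-0.001, -0.001, -1.0]]
ft_force: [-0.1, -1.5, 0.3]
grip_width: 0.0853
```

Emit:
{"method": "arm_command", "body": {"rows": "1 0 0 0 0 0 0;1 0 0 0 0 0 0;1 0 0 0 0 0 0;1 0 0 0 0 0 0;1 0 0 0 0 0 0"}}

```text
time_s: 3.73
position: [0.4995, -0.2558, 0.1204]
tool_rot: [[-0.998, 0.066, 0.001], [0.066, 0.998, -0.0], [-0.001, -0.0, -1.0]]
ft_force: [-0.3, 0.4, -0.8]
grip_width: 0.0252
```

Emit:
{"method": "arm_command", "body": {"rows": "1 0 0 0 0 0 0;1 0 0 0 0 0 0;1 0 0 0 0 0 0;1 0 0 0 0 0 0;1 0 0 0 0 0 0"}}

```text
time_s: 4.15
position: [0.4996, -0.2563, 0.1204]
tool_rot: [[-0.998, 0.066, 0.001], [0.066, 0.998, -0.001], [-0.001, -0.001, -1.0]]
ft_force: [-0.2, -5.2, 4.1]
grip_width: 0.0131
```

```bash
python3 - <<'E'
from h import *
s=readout.observe();print(s['time_s'],s['position'],s['ft_force'],s['wrist_torque'],s['grip_width'])
m=eyes.camera_model('wrist');im=eyes.get_image('wrist');cv2.imwrite('pics/w2.png',im[:,:,::-1])
E
```

```text
4.15 [ 0.49955126 -0.25634997  0.1204074 ] [-0.23346808 -5.24758436  4.12997703] [-1.02638303  0.24198874  0.01338419] 0.013140637898973604
```

View pics/w2.png

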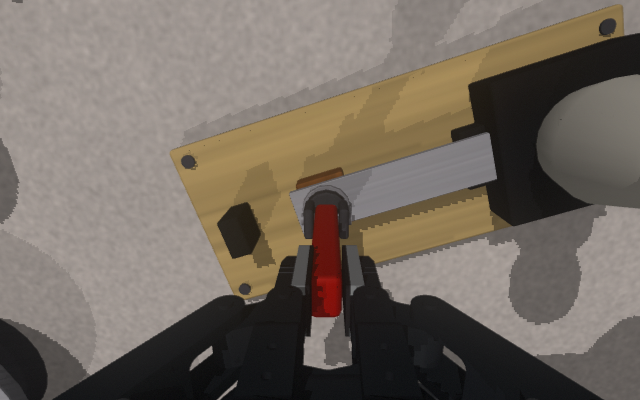

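Gripped: 13 mm opening, lever between the pads. Next, turn the bolt clockwise (+z of the tool, which points down).

Emit:
{"method": "arm_command", "body": {"rows": "1 0 0 0 0 0 4;1 0 0 0 0 0 5;1 0 0 0 0 0 5;1 0 0 0 0 0 5;1 0 0 0 0 0 5"}}

```text
time_s: 4.62
position: [0.4995, -0.256, 0.1197]
tool_rot: [[-0.883, 0.47, 0.0], [0.47, 0.883, -0.0], [-0.0, -0.0, -1.0]]
ft_force: [0.8, -5.2, -1.5]
grip_width: 0.013
```

Emit:
{"method": "arm_command", "body": {"rows": "1 0 0 0 0 0 5;1 0 0 0 0 0 5;1 0 0 0 0 0 5;1 0 0 0 0 0 5;1 0 0 0 0 0 0"}}

```text
time_s: 5.03
position: [0.4996, -0.2558, 0.1192]
tool_rot: [[-0.668, 0.744, -0.0], [0.744, 0.668, 0.0], [0.0, 0.0, -1.0]]
ft_force: [1.8, -4.8, -5.7]
grip_width: 0.0133
```

```bash
python3 - <<'E'
from h import *
s=readout.observe();R=np.array(s['tool_rot']);print(s['time_s'],s['position'],s['ft_force'],s['wrist_torque'],s['grip_width'],np.degrees(np.arctan2(R[1,0],R[0,0])))
E
```

```text
5.0333 [ 0.49955202 -0.25582041  0.11915785] [ 1.75804788 -4.7975366  -5.71508027] [-1.06848108 -0.38160809 -0.05618644] 0.01328168750497507 131.92683342319734
```

Emit:
{"method": "arm_command", "body": {"rows": "1 0 0 0.5 0 0 5;1 0 0 0.5 0 0 5;1 0 0 0 0 0 5;1 0 0 0.5 0 0 5;1 0 0 0 0 0 3"}}

```text
time_s: 5.45
position: [0.4999, -0.2559, 0.1183]
tool_rot: [[-0.325, 0.946, 0.001], [0.946, 0.325, -0.0], [-0.001, 0.001, -1.0]]
ft_force: [1.7, -5.1, -0.9]
grip_width: 0.0133
```

```bash
cat > st.py <<'E'
from h import *
s=readout.observe();R=np.array(s['tool_rot']);print(s['time_s'],s['position'],s['ft_force'],s['wrist_torque'],s['joint_efforts'],s['grip_width'],np.degrees(np.arctan2(R[1,0],R[0,0])))
E
python3 st.py
```

```text
5.45 [ 0.4998796  -0.25590042  0.11828575] [ 1.69450593 -5.07918284 -0.882321  ] [-0.95311556 -0.50042986  0.11422197] [  1.45358529 -48.57846737 -18.37850332   0.57064276   1.2791457
  -0.24090654] 0.013337704931754063 108.94580189090611
```

Emit:
{"method": "arm_command", "body": {"rows": "1 0 0 0 0 0 2;1 0 0 0 0 0 2;1 0 0 0 0 0 0"}}

```text
time_s: 5.7
position: [0.4999, -0.2559, 0.1182]
tool_rot: [[-0.26, 0.965, 0.001], [0.965, 0.26, -0.0], [-0.001, 0.001, -1.0]]
ft_force: [1.3, -3.7, -2.2]
grip_width: 0.0133
```

```bash
python3 st.py
```

```text
5.7 [ 0.49991367 -0.25589941  0.11816689] [ 1.28712612 -3.7399962  -2.18593783] [-0.98262148 -0.61864332  0.01524191] [  1.60347361 -49.05762792 -18.33392859   0.54670237   1.4586816
   0.53169915] 0.013282695605722445 105.09858270804672
```

Emit:
{"method": "arm_command", "body": {"rows": "1 0 0 0 0 0 2;1 0 0 0 0 0 1;1 0 0 0 0 0 0"}}

```text
time_s: 5.95
position: [0.4999, -0.2559, 0.1181]
tool_rot: [[-0.211, 0.977, 0.001], [0.977, 0.211, -0.0], [-0.001, 0.001, -1.0]]
ft_force: [2.3, -4.7, -3.4]
grip_width: 0.013
```

```bash
python3 st.py
```

```text
5.95 [ 0.49991799 -0.25586158  0.1181092 ] [ 2.28445118 -4.67338858 -3.38143462] [-0.98132557 -0.60468157  0.32587284] [  1.2323587  -49.33032632 -18.37893248   0.58363136   1.52193356
   0.59772335] 0.012958718321879038 102.18104076455057
```

Emit:
{"method": "arm_command", "body": {"rows": "1 0 0 0 0 0 2;1 0 0 0 0 0 1;1 0 0 0 0 0 0"}}

```text
time_s: 6.2
position: [0.4999, -0.2558, 0.1181]
tool_rot: [[-0.161, 0.987, 0.001], [0.987, 0.161, -0.0], [-0.001, 0.001, -1.0]]
ft_force: [3.2, -4.5, -3.9]
grip_width: 0.0131
```

```bash
python3 st.py
```

```text
6.2 [ 0.49994404 -0.25582314  0.1181017 ] [ 3.2324236  -4.49729161 -3.91962536] [-0.92429904 -0.67957043  0.92658611] [  0.59511535 -49.3434298  -18.35575998   0.74855743   1.53424803
   1.17134135] 0.013125129469495586 99.24734101426723
```

The torque rose from 0.0 to 0.9 N·m near yaw 103°, so the bolt is against its stop. I'll release, rise and look.

Emit:
{"method": "arm_command", "body": {"rows": "0 0 0 0 0 0 0;0 0 0 0 0 0 0;0 0 0 0 0 0 0;0 0 0 0 0 0 0;0 0 0 0 0 0 0"}}

```text
time_s: 6.62
position: [0.4993, -0.2554, 0.1185]
tool_rot: [[-0.16, 0.987, -0.0], [0.987, 0.16, 0.001], [0.001, -0.0, -1.0]]
ft_force: [-0.4, 0.5, -0.2]
grip_width: 0.0728
```

Emit:
{"method": "arm_command", "body": {"rows": "0 0 0 -20 0 0 0;0 0 0 -30 0 0 0;0 0 0 -40 0 0 0;0 0 0 -40 0 0 0;0 0 0 -30 0 0 0"}}

```text
time_s: 7.03
position: [0.4994, -0.2556, 0.282]
tool_rot: [[-0.16, 0.987, 0.002], [0.987, 0.16, -0.002], [-0.002, 0.002, -1.0]]
ft_force: [0.5, -0.6, 0.5]
grip_width: 0.0849
```

Emit:
{"method": "arm_command", "body": {"rows": "1 0 0 -20 0 0 0;1 0 0 0 0 0 0;1 0 0 0 0 0 0"}}

```text
time_s: 7.28
position: [0.4995, -0.2557, 0.2991]
tool_rot: [[-0.16, 0.987, 0.001], [0.987, 0.16, -0.001], [-0.001, 0.001, -1.0]]
ft_force: [-1.2, -0.4, -0.0]
grip_width: 0.0515
```

```bash
python3 st.py; python3 - <<'E'
from h import *
m=eyes.camera_model('wrist');im=eyes.get_image('wrist');cv2.imwrite('pics/w3.png',im[:,:,::-1])
np.savez('w3.npz',mtx=m['mtx'],view=m['view'])
k=red(im);n,l,st,c=cv2.connectedComponentsWithStats(k)
p=proj(m,[.4985,-.2555,.11]).astype(int);print(p)
for i in range(1,n):
  if st[i,4]>100: print(st[i],c[i])
x,y=p
cv2.imwrite('pics/w3c.png',cv2.resize(im[max(0,y-50):y+50,x-60:x+60],(600,500),interpolation=cv2.INTER_CUBIC)[:,:,::-1])
E
```

```text
7.2833 [ 0.49945144 -0.25565938  0.29909316] [-1.245141   -0.40346104 -0.03597662] [-0.00436747 -0.03500745 -0.03029114] [ 1.17223207e-01 -4.77732289e+01 -2.63322473e+01  2.08031393e-03
  1.57081448e-01  7.09396591e-05] 0.05146274914228515 99.20227351539211
[325 171]
[320 156  15  39 500] [327.116 175.578]
```

View pics/w3c.png

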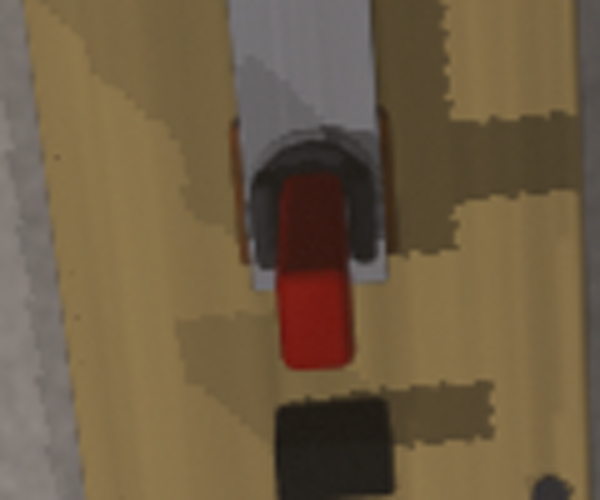

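```bash
python3 - <<'E'
from h import *
m=dict(np.load('w3.npz'))
f=lambda x,y,z: onz(m,(265+x/5,121+y/5),z)
a=lambda p,q: (np.degrees(np.arctan2(*(q-p)[[1,0]])),p,q)
print('face L',a(f(277,275,.152),f(283,362,.152)));print('face R',a(f(350,272,.152),f(354,360,.152)))
print('board L',a(f(25,0,.018),f(83,500,.018)));print('board R',a(f(576,0,.018),f(588,500,.018)))
print('tip',f(315,318,.152),'block',a(f(277,408,.03),f(392,400,.03)))
print('cheeks L/R', a(f(252,195,.078),f(262,262,.078)),a(f(375,190,.078),f(376,260,.078)))
E
```

```text
face L (np.float64(-77.31730674489792), array([ 0.49328908, -0.2509144 ,  0.152     ]), array([ 0.49692294, -0.26706185,  0.152     ]))
face R (np.float64(-77.87933015390715), array([ 0.50631695, -0.24824562,  0.152     ]), array([ 0.50982734, -0.26459133,  0.152     ]))
board L (np.float64(-76.94643317047652), array([ 0.42251384, -0.22323064,  0.018     ]), array([ 0.45296801, -0.35458174,  0.018     ]))
board R (np.float64(-76.70167414571968), array([ 0.55926234, -0.20112497,  0.018     ]), array([ 0.59030822, -0.33247544,  0.018     ]))
tip [ 0.5014175  -0.25780712  0.152     ] block (np.float64(13.335736117211285), array([ 0.50121555, -0.31584113,  0.03      ]), array([ 0.53071024, -0.30884945,  0.03      ]))
cheeks L/R (np.float64(-73.01384041146576), array([ 0.48639352, -0.25147945,  0.078     ]), array([ 0.49092617, -0.26631792,  0.078     ])) (np.float64(-79.35018806221115), array([ 0.51340896, -0.24597222,  0.078     ]), array([ 0.5163745 , -0.26174261,  0.078     ]))
```

The lever's fold direction reads about -77.5°, and the board -76.8°, so the bolt is aligned at its stop. Next: square the tool to the board, shut the fingers, come down on the carving side of the lever and push it over.

Emit:
{"method": "arm_command", "body": {"rows": "1 10 0 0 0 0 -4.4;1 22 0 0 0 0 0;1 0 0 30 0 0 0;1 0 0 38 0 0 0;1 0 0 38 0 0 0"}}

```text
time_s: 7.75
position: [0.4921, -0.2237, 0.1904]
tool_rot: [[-0.236, 0.972, -0.0], [0.972, 0.236, 0.0], [0.0, -0.0, -1.0]]
ft_force: [1.6, -1.6, -1.1]
grip_width: 0.0004
```

Emit:
{"method": "arm_command", "body": {"rows": "1 0 0 32 0 0 0;1 0 0 16 0 0 0;1 0 0 0 0 0 0;1 0 0 0 0 0 0"}}

```text
time_s: 8.08
position: [0.4921, -0.2241, 0.1436]
tool_rot: [[-0.235, 0.972, -0.002], [0.972, 0.235, 0.002], [0.002, -0.002, -1.0]]
ft_force: [-0.4, 0.6, 0.8]
grip_width: 0.0001
```

```bash
cat >> st.py <<'E'
d=np.array(s['position'])[:2]-[.4998,-.2555];u=np.array([.232,-.973]);print('s',d@u,'off',d@[-u[1],u[0]])
E
python3 st.py
```

```text
8.0833 [ 0.49214273 -0.22409385  0.14357305] [-0.42061309  0.56301947  0.77255514] [-0.02482443  0.0355256  -0.04885552] [-3.00349609e-02 -4.29937434e+01 -1.90530735e+01 -8.85723184e-04
 -1.07972031e-01  1.26622958e-04] 9.388394418671413e-05 103.59259963218153
s -0.03233466720643722 off -0.00016429656107194902
```

Now the arc: s goes from -32 to 48 mm while z goes from 0.144 to 0.099.

Emit:
{"method": "arm_command", "body": {"rows": "1 -10 0 0 0 0 0;1 -9 0 0 0 0 0;1 -8 0 0 0 0 0;1 -8 0 0 0 0 0;1 -7 0 2 0 0 0"}}

```text
time_s: 8.5
position: [0.503, -0.2667, 0.1432]
tool_rot: [[-0.235, 0.972, 0.001], [0.972, 0.235, -0.001], [-0.001, 0.001, -1.0]]
ft_force: [0.4, -0.2, 0.4]
grip_width: 0.0002
```

```bash
python3 st.py
```

```text
8.5 [ 0.50296212 -0.26672511  0.14321579] [ 0.389986   -0.20489561  0.44641375] [-0.01049751 -0.02109369  0.03157384] [ 5.62888663e-01 -4.88227344e+01 -2.07102692e+01 -4.18270458e-03
  6.77091605e-02  1.00854726e-01] 0.00015343651701888404 103.56692754834746
s 0.01165564369740028 off 0.00047251518555365324
```

Emit:
{"method": "arm_command", "body": {"rows": "1 -8 0 4 0 0 0;1 -7 0 4 0 0 0;1 -6 0 5 0 0 0;1 -6 0 6 0 0 0;1 -5 0 6 0 0 0"}}

```text
time_s: 8.92
position: [0.5158, -0.3072, 0.1276]
tool_rot: [[-0.233, 0.972, 0.021], [0.972, 0.234, -0.027], [-0.032, 0.014, -0.999]]
ft_force: [3.0, -29.4, 50.0]
grip_width: 0.0
```

Emit:
{"method": "arm_command", "body": {"rows": "1 -4 0 6 0 0 0;1 -2 0 6 0 0 0;1 -1 0 5 0 0 0;1 0 0 0 0 0 0"}}

```text
time_s: 9.25
position: [0.5213, -0.3221, 0.1144]
tool_rot: [[-0.231, 0.972, 0.034], [0.972, 0.232, -0.046], [-0.052, 0.022, -0.998]]
ft_force: [11.1, -48.7, 49.8]
grip_width: -0.0002
```

```bash
python3 st.py
```

```text
9.25 [ 0.52125131 -0.32212528  0.11438952] [ 11.10555139 -48.7030041   49.75509656] [-8.3848975  -2.06338828 -0.10965952] [ 22.14527607 -21.72576427  13.76587451   6.79904312  10.56738853
   0.0691991 ] -0.00022263899222624937 103.36494568707609
s 0.06980310126408672 off 0.00541506386683165
```

The forces are unexpected, so I'll look before moving.

```bash
python3 - <<'E'
from h import *
a=eyes.get_image('wrist');b=eyes.get_image('scene')
x,y=proj(eyes.camera_model('scene'),[.505,-.27,.1]).astype(int)
c=cv2.resize(b[y-70:y+70,x-70:x+70],(400,400),interpolation=cv2.INTER_CUBIC)
w=cv2.resize(a[:,120:520],(400,400))
cv2.imwrite('pics/j1.png',np.hstack([w,c])[:,:,::-1])
E
```

```text
(no output)
```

View pics/j1.png

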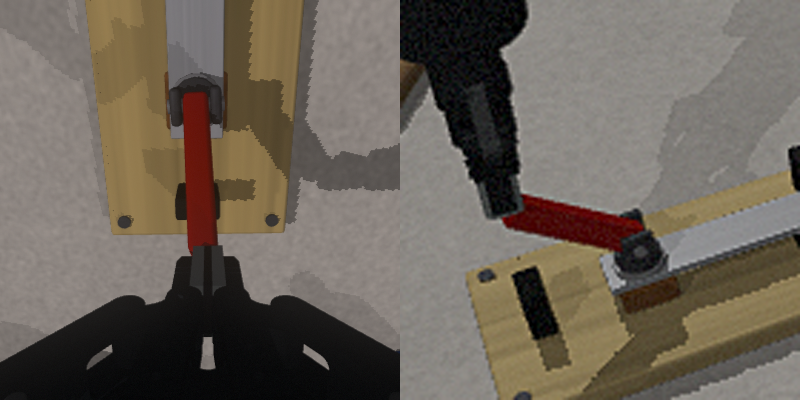

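The lever is folded about 65–70°, and the fingertips have slid to its end and are pushing along its length. I'll back off up and outward, then re-approach above the middle of the bar.

Emit:
{"method": "arm_command", "body": {"rows": "1 -10 0 -10 0 0 0;1 0 0 -25 0 0 0;1 0 0 -20 0 0 0;1 0 0 0 0 0 0"}}

```text
time_s: 9.68
position: [0.5152, -0.3147, 0.1596]
tool_rot: [[-0.235, 0.972, 0.005], [0.972, 0.235, -0.005], [-0.006, 0.004, -1.0]]
ft_force: [0.0, -0.4, 0.5]
grip_width: -0.0001
```

```bash
python3 st.py;  python3 - <<'E'
from h import *
m=eyes.camera_model('wrist');im=eyes.get_image('wrist');cv2.imwrite('pics/j2.png',im[:,:,::-1])
np.savez('j2.npz',mtx=m['mtx'],view=m['view'])
ms=eyes.camera_model('scene');s=eyes.get_image('scene');cv2.imwrite('pics/j2s.png',s[:,:,::-1])
for n,i,mm in(('w',im,m),('s',s,ms)):
  x,y=proj(mm,[.505,-.275,.09]).astype(int);print(n,x,y)
  k=red(i);q=np.argwhere(k)[:,::-1].astype(np.float32);q=q[np.abs(q-[x,y]).max(1)<80];print(np.round(cv2.boxPoints(cv2.minAreaRect(q)),1).tolist())
E
```

```text
9.6833 [ 0.51521057 -0.31474109  0.15958261] [ 0.01803504 -0.4477244   0.51618885] [-0.04558428  0.01190254 -0.00465578] [-3.55044929e-01 -4.94193399e+01 -2.12771344e+01 -2.01879325e-02
  6.30202554e-01  4.36081478e-03] -0.00013655941732354147 103.56369445396555
s 0.06121682742914522 off 0.0012505490084371341
w 324 150
[[310.5, 107.5999984741211], [334.1000061035156, 106.0999984741211], [342.20001220703125, 228.89999389648438], [318.6000061035156, 230.39999389648438]]
s 166 215
[[132.89999389648438, 214.39999389648438], [136.6999969482422, 202.60000610351562], [182.8000030517578, 217.5], [179.0, 229.3000030517578]]
```

```bash
python3 - <<'E'
from h import *
u=np.array([.232,-.973]);n=np.array([.973,.232,0]);A=np.array([.4998,-.2555,0])
for mm,p in((eyes.camera_model('scene'),(134.8,208.5)),(dict(np.load('j2.npz')),(330.4,228))):
  c,d=ray(mm,p); X=c+d*((A-c)@n)/(d@n); print(X,'s',(X-A)[:2]@u, np.arctan2((X-A)[:2]@u,X[2]-.066))
print(tri(eyes.camera_model('scene'),(134.8,208.5),dict(np.load('j2.npz')),(330.4,228)))
E
```

```text
[ 0.51504642 -0.31944294  0.12526976] s 0.06575364994542378 0.8372131145871936
[ 0.48984418 -0.21374565  0.37154526] s -0.04293673307271775 -0.1396107654643702
[ 0.5173444  -0.31717275  0.12629496]
```

The lever rests at about θ ≈ 0.83. I'll re-approach over the middle of the bar and push slowly, checking forces.

Emit:
{"method": "arm_command", "body": {"rows": "1 25 0 0 0 0 0;1 26 0 0 0 0 0;1 0 0 15 0 0 0;1 0 0 10 0 0 0;1 0 0 0 0 0 0"}}

```text
time_s: 10.2
position: [0.501, -0.2627, 0.1275]
tool_rot: [[-0.235, 0.972, -0.004], [0.972, 0.235, 0.003], [0.004, -0.003, -1.0]]
ft_force: [-0.5, 0.2, -0.9]
grip_width: -0.0002
```

```bash
python3 st.py
```

```text
10.2 [ 0.50103391 -0.26266221  0.12751523] [-0.50833013  0.16099958 -0.89445436] [-0.01430907 -0.03514079 -0.00066578] [ 7.01488126e-01 -4.97162211e+01 -2.06533259e+01  2.75162183e-02
 -3.67231015e-01  7.29972482e-03] -0.00017992371692986044 103.60628101121114
s 0.007255101301086349 off -0.00046103846374827653
```

Emit:
{"method": "arm_command", "body": {"rows": "1 -5 0 2 0 0 0;1 -3 0 3 0 0 0;1 -3 0 3 0 0 0;1 0 0 0 0 0 0"}}

```text
time_s: 10.53
position: [0.5046, -0.275, 0.1219]
tool_rot: [[-0.234, 0.972, -0.0], [0.972, 0.234, 0.0], [0.0, -0.0, -1.0]]
ft_force: [0.0, 0.3, -0.3]
grip_width: -0.0
```

```bash
python3 st.py
```

```text
10.5333 [ 0.50461694 -0.27504803  0.12188685] [ 0.04719496  0.31785375 -0.27583706] [-0.05687737 -0.0013227   0.01275781] [ 2.61555891e-02 -4.92493165e+01 -2.07303214e+01  3.68004839e-03
 -7.48641556e-02 -4.65639448e-02] -4.909374623672755e-06 103.54108869813858
s 0.020137759283607743 off 0.00015174066476221333
```

Emit:
{"method": "arm_command", "body": {"rows": "1 -2 0 2 0 0 0;1 -2 0 2 0 0 0;1 -1 0 2 0 0 0;1 0 0 0 0 0 0"}}

```text
time_s: 10.87
position: [0.5057, -0.279, 0.1161]
tool_rot: [[-0.235, 0.972, -0.0], [0.972, 0.235, 0.0], [0.0, -0.0, -1.0]]
ft_force: [-1.1, 0.1, 0.2]
grip_width: -0.0001
```

```bash
python3 st.py;  python3 - <<'E'
from h import *
b=eyes.get_image('scene');a=eyes.get_image('wrist')
c=cv2.resize(b[140:280,95:235],(400,400),interpolation=cv2.INTER_CUBIC)
cv2.imwrite('pics/j3.png',np.hstack([cv2.resize(a[:,120:520],(400,400)),c])[:,:,::-1])
E
```

```text
10.8667 [ 0.50569314 -0.27897728  0.11611548] [-1.05279829  0.05514762  0.21698507] [ 0.01000693 -0.03851624 -0.03381732] [-8.06472567e-02 -4.96548629e+01 -2.05071151e+01 -2.36492910e-03
 -6.39756583e-02 -1.85886095e-02] -5.142177399895637e-05 103.59059562273647
s 0.024210602147846164 off 0.00028730086965281985
```

View pics/j3.png

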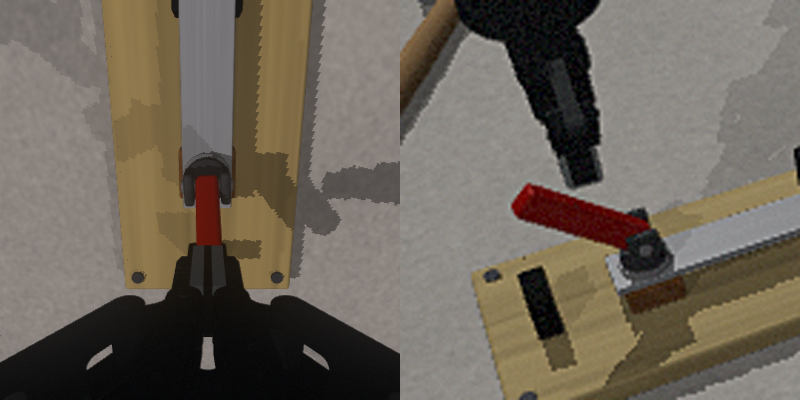

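The fingertips are still a few mm above the bar, which is free and raised about 40–50°. I'll continue in small steps.

Emit:
{"method": "arm_command", "body": {"rows": "1 -2 0 2 0 0 0;1 -2 0 2 0 0 0;1 -2 0 2 0 0 0;1 0 0 0 0 0 0"}}

```text
time_s: 11.3
position: [0.5071, -0.285, 0.11]
tool_rot: [[-0.235, 0.972, -0.0], [0.972, 0.235, 0.0], [0.0, -0.0, -1.0]]
ft_force: [0.6, -0.7, 0.1]
grip_width: -0.0002
```

Emit:
{"method": "arm_command", "body": {"rows": "1 -2 0 3 0 0 0;1 -2 0 3 0 0 0;1 0 0 0 0 0 0"}}

```text
time_s: 11.55
position: [0.5082, -0.2889, 0.104]
tool_rot: [[-0.235, 0.972, -0.0], [0.972, 0.235, 0.0], [0.0, -0.0, -1.0]]
ft_force: [-0.7, -0.3, 0.3]
grip_width: 0.0001
```

```bash
python3 st.py;  python3 - <<'E'
from h import *
s=eyes.get_image('scene');x,y=166,215
q=np.argwhere(red(s))[:,::-1].astype(np.float32);q=q[np.abs(q-[x,y]).max(1)<80];print(np.round(cv2.boxPoints(cv2.minAreaRect(q)),1).tolist())
E
```

```text
11.55 [ 0.5081605  -0.28889632  0.10403752] [-0.72237419 -0.30880074  0.25307922] [ 0.0511888  -0.07962899 -0.03271956] [-1.80407418e-01 -4.99207234e+01 -1.97804046e+01 -9.58973053e-02
 -3.64708866e-02 -2.27376918e-02] 0.00011866961228394513 103.58320492489838
s 0.0344342520958883 off 0.0003868195218328535
[[131.3000030517578, 218.5], [133.8000030517578, 206.39999389648438], [181.5, 216.39999389648438], [179.0, 228.5]]
```

Emit:
{"method": "arm_command", "body": {"rows": "1 -1 0 2 0 0 0;1 -1 0 2 0 0 0;1 0 0 0 0 0 0"}}

```text
time_s: 11.85
position: [0.5086, -0.2907, 0.1003]
tool_rot: [[-0.235, 0.972, -0.0], [0.972, 0.235, 0.0], [0.0, -0.0, -1.0]]
ft_force: [-0.4, 0.3, 1.0]
grip_width: 0.0
```

```bash
cat > lev.py <<'E'
exec(open('st.py').read())
s=eyes.get_image('scene')
q=np.argwhere(red(s))[:,::-1].astype(np.float32);q=q[np.abs(q-[166,215]).max(1)<80]
b=cv2.boxPoints(cv2.minAreaRect(q));b=b[np.argsort(b[:,0])];p=b[:2].mean(0)
n=np.array([.973,.232,0]);A=np.array([.4998,-.2555,0]);c,d=ray(eyes.camera_model('scene'),p)
X=c+d*((A-c)@n)/(d@n);print('tip px',p,'s,z',(X-A)[:2]@u,X[2],'theta',np.arctan2((X-A)[:2]@u,X[2]-.066))
E
python3 lev.py
```

```text
11.85 [ 0.50861033 -0.29070863  0.10025318] [-0.36313493  0.34519444  1.00009553] [-0.01113521 -0.0208156   0.00364106] [-1.11890389e-01 -4.98594010e+01 -1.94497311e+01 -6.69384375e-02
  1.61355443e-02 -9.96424409e-03] 3.424516387096433e-05 103.59030493981624
s 0.03630198884911231 off 0.00040404716368250265
tip px [132.53476 211.91617] s,z 0.07089823348474796 0.11953106725167972 theta 0.9240768293537943
```

Emit:
{"method": "arm_command", "body": {"rows": "1 0 0 2 0 0 0;1 0 0 2 0 0 0;1 0 0 0 0 0 0"}}

```text
time_s: 12.15
position: [0.5085, -0.2904, 0.0962]
tool_rot: [[-0.235, 0.972, -0.0], [0.972, 0.235, 0.0], [0.0, -0.0, -1.0]]
ft_force: [-0.3, 0.5, 2.3]
grip_width: -0.0003
```

```bash
python3 lev.py
```

```text
12.15 [ 0.50852878 -0.29043724  0.09618263] [-0.29274165  0.48811314  2.30562412] [-0.01740427 -0.06698394  0.05604714] [-8.60105292e-02 -4.98672652e+01 -1.92055357e+01 -5.13971981e-02
  2.88017804e-02  2.93195153e-03] -0.0002796485892469954 103.59927682506884
s 0.036019010550120224 off 0.00038766147511239845
tip px [131.02051 217.7746 ] s,z 0.07623868808265787 0.10806892299109816 theta 1.0665680366478578
```

Emit:
{"method": "arm_command", "body": {"rows": "1 0 0 3 0 0 0;1 0 0 3 0 0 0;1 0 0 0 0 0 0"}}

```text
time_s: 12.45
position: [0.5085, -0.2904, 0.0899]
tool_rot: [[-0.235, 0.972, -0.001], [0.972, 0.235, 0.0], [0.001, -0.0, -1.0]]
ft_force: [0.5, -0.4, 1.3]
grip_width: -0.0001
```

```bash
python3 lev.py; python3 - <<'E'
from h import *
print(proj(eyes.camera_model('scene'),[.5057,-.279,.099]))
b=eyes.get_image('scene');cv2.imwrite('pics/j4.png',cv2.resize(b[140:280,95:235],(500,500),interpolation=cv2.INTER_CUBIC)[:,:,::-1])
E
```

```text
12.45 [ 0.50845204 -0.29044304  0.08990366] [ 0.47496897 -0.40155299  1.31695134] [-0.03171726 -0.12889211 -0.01857067] [-5.31736307e-02 -5.01401854e+01 -1.89583969e+01 -5.69495873e-02
  4.51910135e-02  3.42776359e-03] -0.00011583119276389284 103.5947598713154
s 0.036006850641626446 off 0.00031164562227395105
tip px [130. 222.] s,z 0.08003098811460098 0.09965052185620837 theta 1.172770022079568
[162.73492107 212.25978034]
```

View pics/j4.png

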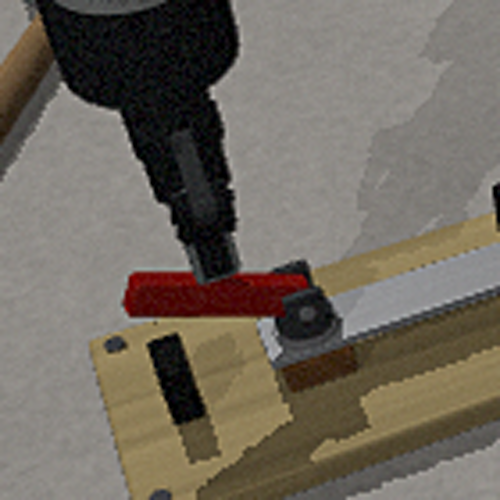

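The bar is now at θ≈1.2, with the fingertips on top of it at mid-length. I'll keep pressing down.

Emit:
{"method": "arm_command", "body": {"rows": "1 0 0 3 0 0 0;1 0 0 3 0 0 0;1 0 0 2 0 0 0;1 0 0 0 0 0 0"}}

```text
time_s: 12.88
position: [0.5085, -0.2905, 0.0821]
tool_rot: [[-0.235, 0.972, -0.0], [0.972, 0.235, 0.0], [0.0, -0.0, -1.0]]
ft_force: [0.1, 0.4, 2.1]
grip_width: 0.0001
```

```bash
python3 lev.py
```

```text
12.8833 [ 0.50852084 -0.29052368  0.08205329] [0.08935825 0.39702346 2.11826885] [-0.08093792 -0.05815472  0.00916682] [ 1.03629827e-01 -5.00993156e+01 -1.84822869e+01 -1.69621584e-03
  1.01829122e-01  1.74616194e-03] 0.00010049447750124371 103.59386981043998
s 0.036101278286682296 off 0.00035988427621611724
tip px [128.73848 227.90775] s,z 0.0851522395241275 0.08761482625837336 theta 1.3222092318289014
```

Emit:
{"method": "arm_command", "body": {"rows": "1 0 0 2 0 0 0;1 0 0 2 0 0 0;1 0 0 0 0 0 0"}}

```text
time_s: 13.18
position: [0.5086, -0.2906, 0.0782]
tool_rot: [[-0.235, 0.972, -0.0], [0.972, 0.235, 0.0], [0.0, -0.0, -1.0]]
ft_force: [0.6, 0.1, 1.2]
grip_width: 0.0
```

```bash
python3 lev.py
```

```text
13.1833 [ 0.50857597 -0.29058517  0.07823819] [0.56979601 0.1295532  1.2247779 ] [-0.09662393 -0.06831777  0.01042061] [ 2.53614541e-01 -5.00389659e+01 -1.81394720e+01  4.59811999e-02
  2.00910922e-01  1.48762956e-03] 3.9221484898237193e-05 103.59502361945165
s 0.036173897165504065 off 0.00039926102716524074
tip px [128.80225 230.89247] s,z 0.08671013482021997 0.0809712399366953 theta 1.3998235034617008
```

Emit:
{"method": "arm_command", "body": {"rows": "1 0 0 2 0 0 0;1 0 0 2 0 0 0;1 0 0 1 0 0 0;1 0 0 0 0 0 0"}}

```text
time_s: 13.57
position: [0.5086, -0.2905, 0.0733]
tool_rot: [[-0.235, 0.972, -0.0], [0.972, 0.235, 0.0], [0.0, -0.0, -1.0]]
ft_force: [0.9, -0.3, 1.7]
grip_width: -0.0001
```

```bash
python3 lev.py; python3 - <<'E'
from h import *
print(proj(eyes.camera_model('scene'),[.5085,-.2904,.073]),proj(eyes.camera_model('scene'),[.5085,-.2904,.090]))
b=eyes.get_image('scene');a=eyes.get_image('wrist');cv2.imwrite('pics/j5.png',np.hstack([cv2.resize(a[:,120:520],(400,400)),cv2.resize(b[150:270,95:215],(400,400),interpolation=cv2.INTER_CUBIC)])[:,:,::-1])
E
```

```text
13.5667 [ 0.5085705  -0.29054077  0.07325454] [ 0.86031812 -0.25279138  1.70572303] [-0.20690154 -0.0829257  -0.00363497] [ 3.47121796e-01 -5.00909436e+01 -1.78598464e+01  8.33821809e-02
  2.43887063e-01  7.72451094e-04] -7.31804181215389e-05 103.5955044840196
s 0.03612942964940394 off 0.00040423658394641985
tip px [129.71921 234.95337] s,z 0.08759073753985276 0.07123252379461276 theta 1.5111289138198494
[159.20451078 224.91093765] [157.13445461 218.07252378]
```

View pics/j5.png

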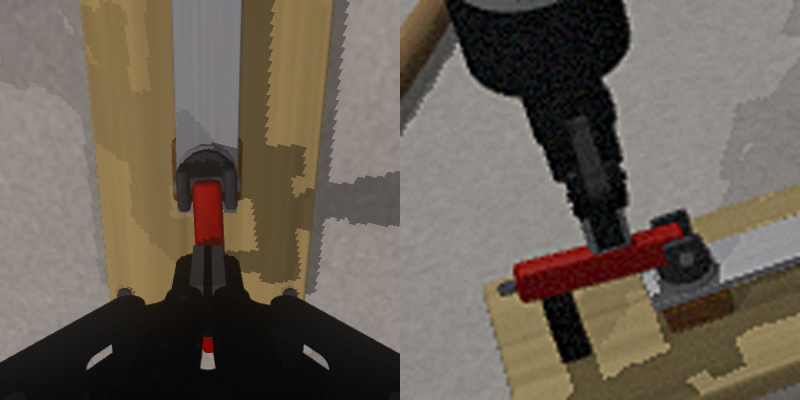

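The bar now looks almost level. I'll press on until the stop shows as force.

Emit:
{"method": "arm_command", "body": {"rows": "1 0 0 1 0 0 0;1 0 0 1 0 0 0;1 0 0 0 0 0 0"}}

```text
time_s: 13.97
position: [0.5086, -0.2907, 0.0715]
tool_rot: [[-0.235, 0.972, 0.0], [0.972, 0.235, -0.0], [-0.0, 0.0, -1.0]]
ft_force: [-0.3, -1.4, 2.7]
grip_width: 0.0002
```

```bash
python3 lev.py
```

```text
13.9667 [ 0.50864929 -0.29068434  0.07147356] [-0.28444984 -1.38985667  2.74262974] [-0.20802877 -0.07605734 -0.01553083] [ 6.83990736e-01 -4.99957287e+01 -1.76152557e+01  1.92000037e-01
  3.08992378e-01 -1.28469441e-03] 0.0002495750024520043 103.59459676432337
s 0.03628739424449554 off 0.00044759511408188187
tip px [130.1101  236.36699] s,z 0.08779095388199308 0.0677556019419514 theta 1.550801465159385
```

Emit:
{"method": "arm_command", "body": {"rows": "1 0 0 1 0 0 0;1 0 0 0 0 0 0;1 0 0 0 0 0 0"}}

```text
time_s: 14.27
position: [0.5087, -0.2908, 0.0707]
tool_rot: [[-0.235, 0.972, 0.0], [0.972, 0.235, -0.0], [-0.001, 0.0, -1.0]]
ft_force: [-0.2, -0.6, 2.8]
grip_width: 0.0002
```

```bash
python3 lev.py
```

```text
14.2667 [ 0.5087201  -0.29075185  0.07069302] [-0.15817579 -0.57409327  2.78760631] [-0.34513735 -0.11704366 -0.01224362] [ 9.70447920e-01 -4.92869639e+01 -1.71181154e+01  3.28046149e-01
  4.23547234e-01 -3.48642905e-03] 0.00016342367259690872 103.59702115857993
s 0.036369514308532774 off 0.0005008275500661692
tip px [130.2901  236.92311] s,z 0.08782995614645098 0.06636344554612283 theta 1.5666582913500473
```

Emit:
{"method": "arm_command", "body": {"rows": "1 0 0 1 0 0 0;1 0 0 1 0 0 0;1 0 0 0 0 0 0;1 0 0 0 0 0 0"}}

```text
time_s: 14.65
position: [0.509, -0.2912, 0.0697]
tool_rot: [[-0.235, 0.972, 0.002], [0.972, 0.235, -0.002], [-0.002, 0.001, -1.0]]
ft_force: [-1.0, -1.9, 10.5]
grip_width: -0.0
```

```bash
python3 lev.py
```

```text
14.65 [ 0.50902254 -0.291219    0.06968036] [-1.03496998 -1.87734707 10.51513212] [-0.4278874   0.18356122 -0.02929117] [ 1.41951542e+00 -4.50614834e+01 -1.55287921e+01  5.78865353e-01
  2.06870511e-01 -9.40834580e-03] -1.719187890771078e-05 103.59736546079246
s 0.03689421282385918 off 0.0006867241103439574
tip px [130.31737 237.00502] s,z 0.08783455071442073 0.06615758649377779 theta 1.5690021999574346
```

Emit:
{"method": "arm_command", "body": {"rows": "1 0 0 1 0 0 0;1 0 0 1 0 0 0;1 0 0 0 0 0 0;1 0 0 0 0 0 0"}}

```text
time_s: 15.03
position: [0.5093, -0.2917, 0.0688]
tool_rot: [[-0.235, 0.972, 0.003], [0.972, 0.235, -0.004], [-0.004, 0.002, -1.0]]
ft_force: [-2.9, -2.9, 17.7]
grip_width: 0.0002
```

```bash
python3 lev.py
```

```text
15.0333 [ 0.50932405 -0.29165075  0.06878922] [-2.90028665 -2.85438121 17.69161201] [-0.41531736  0.46241981 -0.02046963] [ 1.74931806e+00 -4.08815324e+01 -1.41452292e+01  7.96937440e-01
 -1.23603246e-01 -8.69012583e-03] 0.00019739663233054095 103.60280088758742
s 0.037384262472605255 off 0.0008799256740537108
tip px [130.36366 237.15714] s,z 0.08784972981381968 0.06577827317435947 theta 1.573320254361831
```

The lever is at its stop: force up to 18 N with the angle no longer changing. I'll lift straight off and check.

Emit:
{"method": "arm_command", "body": {"rows": "1 0 0 -5 0 0 0;1 0 0 -15 0 0 0;1 0 0 -40 0 0 0;1 0 0 -40 0 0 0;1 0 0 -40 0 0 0"}}

```text
time_s: 15.5
position: [0.508, -0.2896, 0.2074]
tool_rot: [[-0.235, 0.972, -0.002], [0.972, 0.235, 0.003], [0.003, -0.001, -1.0]]
ft_force: [0.4, -0.4, -0.7]
grip_width: -0.0
```

Emit:
{"method": "arm_command", "body": {"rows": "1 15 0 -38 0 0 0;1 15 0 -38 0 0 0;1 0 0 -35 0 0 0;1 0 0 0 0 0 0;1 0 0 0 0 0 0"}}

```text
time_s: 15.92
position: [0.5017, -0.261, 0.3186]
tool_rot: [[-0.236, 0.972, 0.002], [0.972, 0.236, -0.001], [-0.001, 0.002, -1.0]]
ft_force: [-0.2, -1.0, -1.9]
grip_width: -0.0001
```

```bash
python3 lev.py; python3 - <<'E'
from h import *
m=eyes.camera_model('wrist');a=eyes.get_image('wrist');b=eyes.get_image('scene')
q=np.argwhere(red(a))[:,::-1].astype(np.float32);p=proj(m,[.51,-.295,.08]);q=q[np.abs(q-p).max(1)<60]
W=np.array([onz(m,x,.078)[:2] for x in q],np.float32)*1000;r=cv2.minAreaRect(W);print(r);bx=cv2.boxPoints(r);print(bx)
vx,vy,*_=cv2.fitLine(W,cv2.DIST_L2,0,.01,.01).ravel();print('yaw',np.degrees(np.arctan2(vy,vx)))
x,y=p.astype(int)
cv2.imwrite('pics/f.png',np.hstack([cv2.resize(a[max(0,y-100):y+100,x-100:x+100],(400,400)),cv2.resize(b[150:270,95:215],(400,400),interpolation=cv2.INTER_CUBIC)])[:,:,::-1])
E
```

```text
15.9167 [ 0.50170301 -0.26103353  0.31859841] [-0.22726604 -0.99805748 -1.94532819] [-0.05826517  0.00933804  0.01613988] [ 4.18503061e-01 -4.93165326e+01 -2.71259397e+01  9.33231408e-03
  2.45384797e-01  3.71479095e-03] -9.046681763163128e-05 103.63043313861574
s 0.005825626195128411 off 0.0005678456300150446
tip px [128.92694 229.8818 ] s,z 0.08595989718297974 0.08312572130012585 theta 1.3741420333053005
((511.7538146972656, -294.1173400878906), (14.13768482208252, 88.30243682861328), 16.52666664123535)
[[ 492.41766 -253.80095]
 [ 517.5363  -338.45535]
 [ 531.08997 -334.43372]
 [ 505.9713  -249.77933]]
yaw -73.63765
```

View pics/f.png

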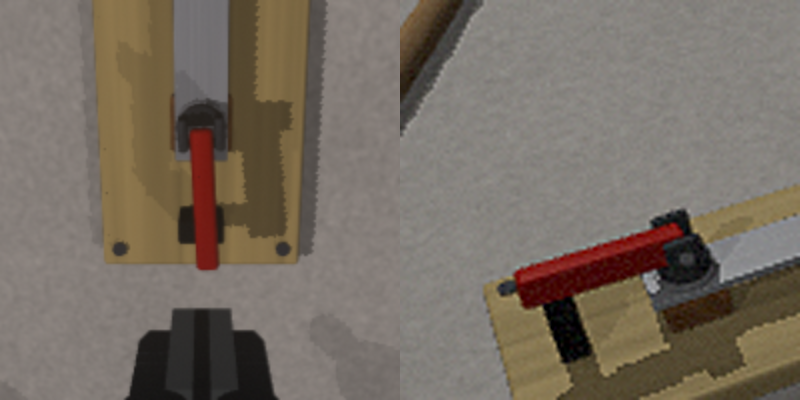

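The final view shows the lever level along the board, but its tip leans about 3° to +x (yaw -73.6° against the board's -76.7°). The jam probably nudged the bolt back a little. I'll bring it back to the stop by pushing the folded lever sideways, clockwise, at s≈42 mm from its +x side.

Emit:
{"method": "arm_command", "body": {"rows": "1 -18 15 0 0 0 0;1 -18 17 20 0 0 0;1 0 0 40 0 0 0;1 0 0 40 0 0 0;1 0 0 40 0 0 0"}}

```text
time_s: 16.48
position: [0.5405, -0.2885, 0.174]
tool_rot: [[-0.235, 0.972, -0.002], [0.972, 0.235, 0.002], [0.003, -0.002, -1.0]]
ft_force: [0.1, -0.9, 0.0]
grip_width: 0.0
```

Emit:
{"method": "arm_command", "body": {"rows": "1 0 0 40 0 0 0;1 0 0 35 0 0 0;1 0 0 25 0 0 0;1 0 0 15 0 0 0;1 0 0 0 0 0 0"}}

```text
time_s: 16.9
position: [0.5389, -0.2872, 0.0574]
tool_rot: [[-0.235, 0.972, -0.008], [0.972, 0.235, 0.006], [0.008, -0.006, -1.0]]
ft_force: [0.1, 0.6, 0.1]
grip_width: 0.0002
```

```bash
python3 lev.py
```

```text
16.9 [ 0.53885604 -0.2872224   0.057399  ] [0.10500494 0.56332707 0.06075812] [-0.03055286  0.03809437 -0.033012  ] [ 2.75102776e-02 -5.44119036e+01 -1.93847322e+01  7.60138471e-03
 -5.67697808e-01 -4.00469196e-05] 0.00022627100568321638 103.57602205203051
s 0.03992689662770494 off 0.03064192551032173
tip px [129. 232.] s,z 0.0870282789479806 0.07836677588878471 theta 1.4296407036473338
```

Emit:
{"method": "arm_command", "body": {"rows": "1 0 -3 0 0 0 0;1 0 -3 0 0 0 0;1 0 -2 0 0 0 0;1 0 0 0 0 0 0"}}

```text
time_s: 17.28
position: [0.5331, -0.2911, 0.0635]
tool_rot: [[-0.235, 0.972, 0.001], [0.972, 0.235, -0.001], [-0.001, 0.001, -1.0]]
ft_force: [0.5, -0.7, -0.4]
grip_width: -0.0001
```

Emit:
{"method": "arm_command", "body": {"rows": "1 0 -2 0 0 0 0;1 0 -2 0 0 0 0;1 0 0 0 0 0 0;1 0 0 0 0 0 0"}}

```text
time_s: 17.62
position: [0.5297, -0.2918, 0.0628]
tool_rot: [[-0.235, 0.972, 0.001], [0.972, 0.235, -0.001], [-0.001, 0.001, -1.0]]
ft_force: [1.8, -0.9, -1.1]
grip_width: 0.0004
```

```bash
cat > yaw.py <<'E'
from h import *
m=eyes.camera_model('top');a=eyes.get_image('top')
k=red(a);q=np.argwhere(k)[:,::-1].astype(np.float32);p=proj(m,[.51,-.295,.08]);q=q[np.abs(q-p).max(1)<40]
W=np.array([onz(m,x,.076)[:2] for x in q],np.float32)*1000
vx,vy,*_=cv2.fitLine(W,cv2.DIST_L2,0,.01,.01).ravel();print('top lever yaw',np.degrees(np.arctan2(vy,vx)),len(q),W.mean(0),q.max(0))
E
python3 yaw.py;python3 lev.py
```

```text
17.6667 [ 0.52971465 -0.29184163  0.06277228] [ 1.45361345 -0.57887337  0.2016272 ] [-0.04691905 -0.26204135 -0.00825709] [-3.06750359e-01 -5.27117157e+01 -1.80687565e+01 -1.21627660e-01
  3.35178701e-01  1.21935544e-02] -0.00020455422219529162 103.60113776340613
s 0.04230060759982503 off 0.020675694527075555
tip px [130.19205 236.61108] s,z 0.08780357607558548 0.06714279625261355 theta 1.557781689118609Traceback (most recent call last):
  File "yaw.py", line 5, in <module>
    vx,vy,*_=cv2.fitLine(W,cv2.DIST_L2,0,.01,.01).ravel();print('top lever yaw',np.degrees(np.arctan2(vy,vx)),len(q),W.mean(0),q.max(0))
             ~~~~~~~~~~~^^^^^^^^^^^^^^^^^^^^^^^^^
cv2.error: OpenCV(4.12.0) /io/opencv/modules/imgproc/src/linefit.cpp:618: error: (-215:Assertion failed) npoints2 >= 0 || npoints3 >= 0 in function 'fitLine'
```

Emit:
{"method": "arm_command", "body": {"rows": "1 0 -1 0 0 0 0;1 0 -1 0 0 0 0;1 0 0 0 0 0 0;1 0 0 0 0 0 0"}}

```text
time_s: 18.05
position: [0.5278, -0.2925, 0.0627]
tool_rot: [[-0.235, 0.972, 0.001], [0.972, 0.235, -0.001], [-0.001, 0.001, -1.0]]
ft_force: [2.9, -0.3, 1.0]
grip_width: -0.0002
```

```bash
python3 st.py
```

```text
18.05 [ 0.52777701 -0.29245662  0.06273536] [ 2.88651078 -0.27173216  1.01900104] [-0.18954706 -0.58661653  0.05208216] [-1.83602055e-01 -5.20903409e+01 -1.67727560e+01 -1.89715885e-01
  8.92287511e-01  2.89846299e-02] -0.0002000637134724239 103.59626026750546
s 0.042449458953334816 off 0.01864769626661688
```

Emit:
{"method": "arm_command", "body": {"rows": "1 0 -1 0 0 0 0;1 0 0 0 0 0 0;1 0 0 0 0 0 0"}}

```text
time_s: 18.3
position: [0.5272, -0.2926, 0.0628]
tool_rot: [[-0.235, 0.972, 0.002], [0.972, 0.235, -0.001], [-0.001, 0.002, -1.0]]
ft_force: [6.1, -1.3, 0.6]
grip_width: 0.0
```

```bash
python3 st.py
```

```text
18.3 [ 0.52722626 -0.29261243  0.06282073] [ 6.09635036 -1.30152648  0.60647569] [-0.17330148 -0.92628618 -0.00210568] [-1.15426719e+00 -5.20989239e+01 -1.60792100e+01 -6.15545176e-01
  1.29835881e+00  3.36376496e-02] 4.700893661844074e-05 103.5936526606962
s 0.04247328348604406 off 0.018075670910328252
```

Emit:
{"method": "arm_command", "body": {"rows": "1 0 -1 0 0 0 0;1 0 -1 0 0 0 0;1 0 0 0 0 0 0;1 0 0 0 0 0 0"}}

```text
time_s: 18.63
position: [0.5263, -0.2929, 0.063]
tool_rot: [[-0.235, 0.972, 0.004], [0.972, 0.235, -0.001], [-0.002, 0.004, -1.0]]
ft_force: [10.6, -0.2, 0.1]
grip_width: -0.0002
```

```bash
python3 st.py
```

```text
18.6333 [ 0.52626261 -0.29291061  0.06296335] [10.63910688 -0.15654914  0.09104032] [ 0.0121996  -1.77489364  0.04202298] [-3.33404571e+00 -5.24291468e+01 -1.49460840e+01 -1.58552695e+00
  2.00003408e+00  2.66972679e-02] -0.00020156306758139898 103.59566618077523
s 0.042539844863283674 off 0.01706885595731249
```

Emit:
{"method": "arm_command", "body": {"rows": "1 0 4 0 0 0 0;1 0 10 0 0 0 0;1 0 0 -35 0 0 0;1 0 0 -40 0 0 0;1 0 0 -40 0 0 0"}}

```text
time_s: 19.05
position: [0.5377, -0.2886, 0.1779]
tool_rot: [[-0.235, 0.972, -0.004], [0.972, 0.235, 0.003], [0.003, -0.003, -1.0]]
ft_force: [1.5, -0.1, 1.1]
grip_width: -0.0002
```

Emit:
{"method": "arm_command", "body": {"rows": "1 0 0 -40 0 0 0;1 15 -15 -34 0 0 0;1 20 -17 -30 0 0 0;1 0 0 -30 0 0 0;1 0 0 0 0 0 0"}}

```text
time_s: 19.47
position: [0.4991, -0.2628, 0.3177]
tool_rot: [[-0.235, 0.972, 0.006], [0.972, 0.235, -0.006], [-0.007, 0.005, -1.0]]
ft_force: [0.8, 0.1, 0.4]
grip_width: -0.0003
```

Emit:
{"method": "arm_command", "body": {"rows": "1 0 0 0 0 0 0;1 0 0 0 0 0 0"}}

```text
time_s: 19.63
position: [0.4987, -0.2628, 0.3102]
tool_rot: [[-0.235, 0.972, -0.002], [0.972, 0.235, 0.002], [0.002, -0.002, -1.0]]
ft_force: [-1.1, -0.2, -1.3]
grip_width: -0.0001
```

```bash
cat > fin.py <<'E'
from h import *
from scipy.ndimage import label
s=readout.observe();print(s['time_s'],s['position'])
for nm,o in(('w3',0),('now',1)):
  if o: m=eyes.camera_model('wrist');a=eyes.get_image('wrist');cv2.imwrite('pics/f2.png',a[:,:,::-1])
  else: m=dict(np.load('w3.npz'));a=cv2.imread('pics/w3.png')[:,:,::-1].copy()
  q=np.argwhere(red(a))[:,::-1].astype(np.float32);p=proj(m,[.51,-.29,.08]);q=q[np.abs(q-p).max(1)<70]
  W=np.array([onz(m,x,.078)[:2] for x in q],np.float32)*1000
  vx,vy,*_=cv2.fitLine(W,cv2.DIST_L2,0,.01,.01).ravel();print(nm,'yaw',np.degrees(np.arctan2(vy,vx)),cv2.minAreaRect(W))
  h=cv2.cvtColor(a,cv2.COLOR_RGB2HSV);w=cv2.inRange(h,(12,70,60),(30,255,255))
  n,l,st,c=cv2.connectedComponentsWithStats(w);i=1+st[1:,4].argmax()
  B=np.array([onz(m,x,.018)[:2] for x in np.argwhere(l==i)[:,::-1]],np.float32)*1000;print(' board',cv2.minAreaRect(B))
ms=eyes.camera_model('scene');b=eyes.get_image('scene')
n,l,st,c=cv2.connectedComponentsWithStats(red(b))
i=min((i for i in range(1,n) if st[i,4]>80),key=lambda i:np.hypot(*(c[i]-[155,232])))
q=np.argwhere(l==i)[:,::-1].astype(np.float32);print('scene box',cv2.boxPoints(cv2.minAreaRect(q)).tolist(),len(q))
u=np.array([.232,-.973])
for th in(1.3,1.4,1.5): print(th,[proj(ms,np.r_[np.array([.4998,-.2555])+u*.085*np.sin(th)+u*e*np.cos(th),.066+.085*np.cos(th)-e*np.sin(th)]) for e in(-.01,0,.01)])
E
python3 fin.py
```

```text
19.6333 [ 0.49871382 -0.26275671  0.31020757]
w3 yaw -78.808815 ((502.0052795410156, -266.8030090332031), (15.958582878112793, 44.3197021484375), 9.533307075500488)
 board ((491.1722106933594, -216.38905334472656), (139.0758514404297, 288.6367492675781), 13.579689025878906)
now yaw -76.6686 ((509.6158142089844, -294.3564758300781), (13.324295043945312, 87.62519073486328), 13.606712341308594)
 board ((454.00830078125, -229.4990234375), (60.564178466796875, 279.01385498046875), 13.606766700744629)
scene box [[128.22308349609375, 229.484619140625], [178.14614868164062, 215.86923217773438], [181.26153564453125, 227.29229736328125], [131.33847045898438, 240.90768432617188]] 544
1.3 [array([130.64493177, 222.38937691]), array([130.47697392, 226.85192747]), array([130.31126526, 231.25471791])]
1.4 [array([130.14976844, 226.24248595]), array([130.5946537 , 230.56112282]), array([131.03308502, 234.81710938])]
1.5 [array([130.18114873, 229.9990174 ]), array([131.2231544 , 234.12695492]), array([132.24905301, 238.19108387])]
```

The lever now reads -76.7° against the board's -76.4°, and its end sits at the pixel predicted for a 1.5 rad fold. I'm handing in.

```bash
python3 -c "
from rig import env
print(env.close_job())"
```

```text
the job is handed in; nothing more can be done
None
```

The white carving's clamp is locked: bolt turned clockwise to its stop, then the lever folded all the way down. I handed it in at about 20 s, with the arm about 0.3 m up and clear of everything. The bird and its clamp were never approached.

- **Turning:** I gripped the raised lever and turned about 75° until the wrist torque rose to 0.9 N·m.
- **Jam while folding:** the shut fingers slid onto the lever's end, and the wrist force reached about 70 N. That is under the 120 N wrist limit. It came through the fingertips, so I don't expect it to count as the gripper's body pressing over 40 N, but I couldn't check that. I backed off and pushed the lever down again from above, to its stop, at up to 18 N.
- **Bolt nudged back:** after folding, the wrist view showed the lever about 3° short of the board line, probably from the jam. I pushed the folded lever sideways, clockwise, until the force rose to about 10 N. So the last bit of bolt turning happened after the fold, not before it as you asked.

**Last checks:**
- The lever's yaw is -76.7°, against -76.4° for the board.
- In the scene view the lever's end is within about 2 pixels of where a 1.5 rad fold should put it.
- Some earlier lever-angle readings disagreed (1.37 and 1.43 rad). I judged them to be image-mask errors, because the picture showed the lever level.
- The shut fingertips seemed to sit 10–25 mm higher than the stated geometry. I went by contact forces and pictures instead.

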